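# Sweep the clam shells into the bench bin and shut its lid

### The arm

A 6-joint arm with a two-finger parallel gripper is mounted at the origin on the work surface. World frame = base frame: x ahead of the robot, y to its left, z up, the work surface at z = 0. Lengths are in m, angles in rad, forces in N, time in s.
With the tool pointing down it reaches from about 0.35 to 0.975 m from the base axis. Payload 4.9 kg.
Tool frame: the origin (TCP) lies at the very end of the fingers, on their centre line; the grasp point (between the pads) lies 19 mm behind it (ctrl.grip_point_offset is the distance from the TCP to the grasp point, in m); z points along the fingers, y is the line along which they close (so a half turn about z gives the same grasp; the last joint's range is limited). The gripper opens to 85 mm and grips with 20 to 120 N. Pads are 22 mm wide; open, the fingers measure 114 mm over their backs; the gripper's body (76 mm by 85 mm) begins 54 mm behind the grasp point. The pads swing forward as they close: fully open they stand 13 mm farther back than shut.
Start: joints at [1.054, 0.053, 1.613, -0, 1.476, -0.119], TCP at [0.242, 0.576, 0.231] pointing down, gripper open.
Joint ranges: [-3.01, 3.01], [-1.01, 2.22], [0.06, 2.58], [-1.02, 4.17], [0.09, 2.62], [-3.14, 3.14]. Speed limits (rad/s): [2.57, 2.57, 3.14, 3.14, 3.14, 3.14].

### API

Orientations are given as a rotation vector (axis times angle).
In Python, from station import ctrl gives the robot as it stands.
- The arm moves only by the tool send_rows, never from a script. Its argument "rows" is a list of rows, each a list of 3 entries, a list of its own where there are three numbers: the finger opening in cm, from 0 to 8.54, then the shift along the tool's x, y, z in cm, then the turn about the tool's z in degrees. A call has 1 to 10 rows; each row shifts and turns the commanded pose from where the row before left it, along the tool's axes as they then stand; what a row does not reach is not made up. A row lasts 1/8 s, in which the tool goes at most 62.5 mm and 10.7 degrees, less where a joint would pass 70% of its speed; a pose out of reach is approached as far as the arm can. A call with a gripper value outside its range is refused whole. The fingers move at their own pace and stop on an object; "newtons" is the grip in N (left out, the last holds). Time passes only in rows, so rows that do not move let the fingers close. It gives the time, the measured TCP pose, the force, the opening and the grip force at its end, in the units of the state.
- ctrl.get_obs(): the state, without advancing time (a new reading comes with each control period).
- ctrl.get_image(name): name is "scene" or "top" or "wrist"; returns a dict with "frame" (400x640x3 uint8, red, green, blue), "range_z" (400x640 float32, m along the optical axis (not along the pixel's ray), 0 where there is no reading), "fx", "fy", "cx", "cy" (pixels), "cam_to_world" (4x4, takes a point from camera to world coordinates). Camera axes: x right, y down, z forward; pixel columns grow to the right and rows downward; lengths in m; the calibration is good to about 2 mm. The wrist camera is an equidistant fisheye: a pixel r from the principal point sees the ray r / f radians off the axis. A picture is of the moment at which its call begins.
- ctrl.finish_job(): hands the job in; it is judged then, once.
The state is a dict: "t": time; "q": joint angles; "dq": joint speeds; "effort": joint torques, N m; "tool_pos": TCP position; "tool_rot": TCP orientation; "contact_force": force on the tool from outside, world axes, zero at the start; "wrist_torque": the same for the moment, N m; "opening": finger opening in m; "grip_force": force on a finger pad.
Only numpy, scipy, OpenCV 4.12 (cv2) and the standard library are available. Lean on these libraries where they do the work, as an engineer would, in place of code of your own. Each camera call takes 0.05 s, during which the arm holds its last target. There are 200 camera calls.

### The job

Sweep the four empty clam shells along the stone slab with your fingertips and over the edge into the open bin, keeping them down on the stone: do not pick any of them up. Then push the wooden bin lid over gently, without letting it slam, until it is fully shut. Leave the tumbler, the dish, the wooden paddle and the stacked food tiers where they are.

Things in the scene. Friction and masses are not known exactly. Their poses are not given: they have to be found in the camera images.
- slab: Grey stone slab, 600 (its x) x 900 (its y) x 30 mm, lying on the wooden bench (bench top z = 0, so the slab top is at z = 30 mm). It does not move in a run. Origin at the centre of its underside, z up. A bin with a 200 x 140 mm mouth is let into it towards its +y end; the shells lie on the stone on the -y side of the mouth.
- bin_mouth (a point): Centre of the bin's mouth, level with the slab top; axes as the slab's. The mouth is 200 mm along x and 140 mm along y, with a flush stainless rim, and the bin is 170 mm deep. The shells start within x -60 to +60 and y -315 to -125 mm of this point: swept along +y they drop over the near edge at y = -70. The lid's hinge line runs along x at y = +85.
- bin_lid (a joint): Angle (rad) of the pale wooden lid: 0 shut, flat over the mouth; 1.57 upright; 1.9 the limit. Starts open at 1.4 to 1.8, its outer face towards bin_mouth's +y. A stiff friction hinge (0.45 N m) keeps it wherever it is left: it never falls, and must be pushed all the way down (up to about 6 N near the free edge).
- lid_hinge (a point): Middle of the lid's hinge line, 4 mm above the slab top. Axes turn with the lid: x along the hinge, -y towards the free edge, z out of the outer face (up when shut). The lid is 230 mm along x, reaches 168 mm from the hinge line, and its wood lies from z = -3 to +13 mm, with two 10 mm battens on the bin side; the outer face is flat (17 mm above the slab when shut).
- lid_edge (a point): Middle of the lid's free edge, on its outer face, 168 mm from the hinge line; axes as lid_hinge.
- clam1: Empty clam shell, cream with brown growth rings, an oval dome about 46 x 41 mm and 16.5 mm high, widest 5 mm above the stone, 12 to 23 g, lying hollow side down on the slab. It slides, it does not roll. Origin at the centre of its underside, z up.
- clam2: Empty clam shell, cream with brown growth rings, an oval dome about 46 x 41 mm and 16.5 mm high, widest 5 mm above the stone, 12 to 23 g, lying hollow side down on the slab. It slides, it does not roll. Origin at the centre of its underside, z up.
- clam3: Empty clam shell, cream with brown growth rings, an oval dome about 46 x 41 mm and 16.5 mm high, widest 5 mm above the stone, 12 to 23 g, lying hollow side down on the slab. It slides, it does not roll. Origin at the centre of its underside, z up.
- clam4: Empty clam shell, cream with brown growth rings, an oval dome about 46 x 41 mm and 16.5 mm high, widest 5 mm above the stone, 12 to 23 g, lying hollow side down on the slab. It slides, it does not roll. Origin at the centre of its underside, z up.
- tumbler: Glass tumbler, 72 mm across the rim, 110 mm tall, standing empty on the slab. Origin at the centre of its underside.
- dish: Small blue ceramic dish, 100 mm across, 35 mm tall. Origin at the centre of its underside.
- paddle: Flat wooden turning paddle lying on the slab beyond the open lid (the lid stands between it and the bin), 307 mm long: a round handle 14 mm thick towards its -x and a 100 x 55 mm blade 7 mm thick from +50 to +150 mm along its x. Origin on the underside, in the middle of the length.
- tiers: Stack of three round plastic food tiers, orange, green and white from the bottom, clipped together with grey side clips and a wire carrying handle: 124 mm across the clips, 171 mm to the top of the handle. Origin at the centre of its underside.
Mind the look-alikes: they are no part of the job. Leave any blue or purple look-alike of the clam4 alone.

How it is judged:
On the way, in this order (a step that is already met when the one before it is completed fails the run):
1. all four clam shells are down in the bin (z of each of clam1, clam2, clam3, clam4 in the frame of bin_mouth below -0.06 m and x of clam1 in the frame of bin_mouth between -0.1 and 0.1 m and y of clam1 in the frame of bin_mouth between -0.07 and 0.07 m and x of clam2 in the frame of bin_mouth between -0.1 and 0.1 m and y of clam2 in the frame of bin_mouth between -0.07 and 0.07 m and x of clam3 in the frame of bin_mouth between -0.1 and 0.1 m and y of clam3 in the frame of bin_mouth between -0.07 and 0.07 m and x of clam4 in the frame of bin_mouth between -0.1 and 0.1 m and y of clam4 in the frame of bin_mouth between -0.07 and 0.07 m), for 0.2 s.
2. the bin lid is fully shut (value of joint bin_lid below 0.06 rad), for 0.2 s.
At the end, for the whole second after the job is handed in: All four shells lie in the bin, each shell's origin more than 60 mm below the slab top and inside the walls of the bin, and the lid is shut to within 0.06 rad (10 mm at its free edge) and at rest (all of step 1 and value of joint bin_lid below 0.06 rad and velocity of joint bin_lid between -0.05 and 0.05 rad/s); the robot touches nothing.
It fails at once if a shell is lifted more than 35 mm off the stone (z of any of clam1, clam2, clam3, clam4 in the frame of bin_mouth above 0.035 m).
It fails at once if the tumbler, dish, paddle or tier stack is moved more than 20 mm or tipped (distance of any of tumbler, dish, paddle, tiers from where it was at the start of the episode above 0.02 m or angle between any of tumbler, dish, paddle, tiers's own z axis and vertical above 0.25 rad).
It fails at once if the lid is slammed (closes faster than 2.5 rad/s) (velocity of joint bin_lid below -2.5 rad/s).
It also fails if it takes over 64 s, if anything falls off the work surface, if the arm or the gripper's body presses on something with over 40 N, if the wrist force passes 120 N, or if a joint passes its speed limit or range.

## Working session

There is one attempt and no reset: what is moved stays moved. The work goes in short steps, Python scripts to look and compute and a tool call to move; the robot and the scene stay as the last step left them, time stands still between calls to the robot, and variables do not carry over. Pictures are saved under pics/ and viewed, at most 10 in all, crops included, and the job is handed in when it is done.

Besides the shell and the picture viewer there is one more tool, called as name(argument=value, ...), one argument or row to a line, values as JSON. send_rows: Moves the arm, as the interface text tells. Its arguments: {"type":"object","properties":{"rows":{"type":"array","items":{"type":"array"}},"newtons":{"type":"number"}},"required":["rows"]}

```bash
mkdir -p pics; cat > h.py <<'E'
import numpy as np, cv2, pickle
from station import ctrl
def grab(n):
    d=ctrl.get_image(n); pickle.dump(d,open(f'pics/{n}.pkl','wb')); return d
def pt(d,u,v,z=None):
    T=np.array(d['cam_to_world']); r=np.array([(u-d['cx'])/d['fx'],(v-d['cy'])/d['fy'],1])
    if z is None: return T[:3,:3]@(r*d['range_z'][int(v),int(u)])+T[:3,3]
    w=T[:3,:3]@r; return T[:3,3]+w*(z-T[2,3])/w[2]
E
python3 - <<'E'
from h import *
for n in('top','scene'):
    d=grab(n); cv2.imwrite(f'pics/{n}1.png',d['frame'][:,:,::-1])
    print(d['fx'],d['cx'],d['cy'],np.round(d['cam_to_world'],3))
o=ctrl.get_obs(); print(o)
E
```

```text
484.31302788428786 325.90489058660347 204.41155201221926 [[ 0.003 -0.997  0.078  0.38 ]
 [-1.    -0.003  0.002 -0.043]
 [-0.002 -0.078 -0.997  1.414]
 [ 0.     0.     0.     1.   ]]
368.46896819449705 320.7251210938302 198.2482234929061 [[ 0.512  0.559 -0.652  1.138]
 [ 0.859 -0.32   0.4   -0.462]
 [ 0.015 -0.765 -0.644  0.742]
 [ 0.     0.     0.     1.   ]]
{'t': 0.1, 'q': array([ 1.05398683e+00,  5.32930061e-02,  1.61416578e+00,  2.95387207e-05,
        1.47598608e+00, -1.19023901e-01]), 'dq': array([-2.07958567e-04, -1.57997143e-03, -2.67629612e-03,  7.91693594e-05,
        6.19702435e-04,  9.16877093e-04]), 'effort': array([-5.32428312e-04, -3.94900239e+01, -3.71365070e+01, -1.68501724e-04,
        3.92916423e-03,  8.98201193e-06]), 'tool_pos': array([0.24183696, 0.57570573, 0.23017918]), 'tool_rot': array([-6.20612878e-01, -3.07906212e+00,  2.74868445e-03]), 'contact_force': array([0.15822172, 0.53236835, 0.86865709]), 'wrist_torque': array([-0.09109492, -0.0373931 , -0.00612595]), 'grip_force': 0.0, 'opening': 0.08547188510724285}
```

View pics/top1.png

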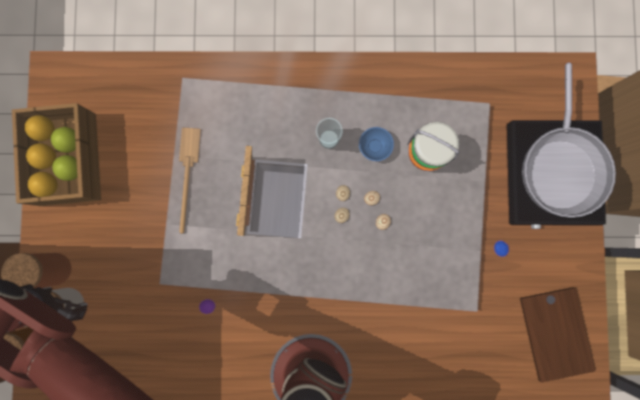

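View pics/scene1.png

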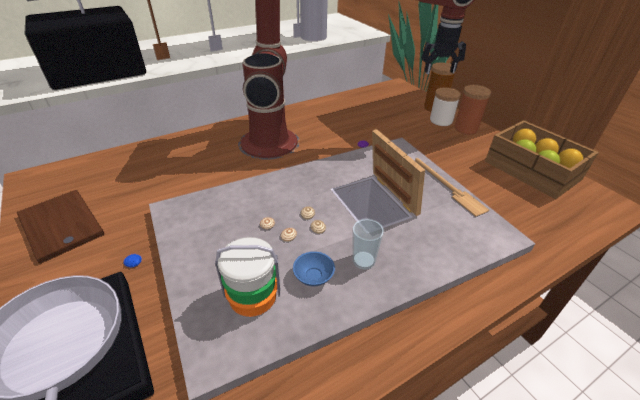

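Four cream shells are visible in the top view at (343,193), (372,198), (342,215) and (383,222). The blue (501,248) and purple (207,306) pieces are off the slab and are the look-alikes. The lid stands open at (245,190). The tumbler is at (329,132), the dish at (376,144) and the tiers at (434,146).

```bash
python3 - <<'E'
from h import *
d=pickle.load(open('pics/top.pkl','rb')); im=d['frame']
hsv=cv2.cvtColor(im,cv2.COLOR_RGB2HSV)
cv2.imwrite('pics/crop.png',cv2.resize(im[110:260,170:470,::-1],None,fx=2.6,fy=2.6,interpolation=cv2.INTER_CUBIC))
# slab corners approx, at z=.03
C=np.array([pt(d,u,v,.03)[:2] for u,v in((182,79),(490,103),(479,310),(162,284))]);print('slab',C.round(3),np.linalg.norm(np.roll(C,-1,0)-C,axis=1))
m=((hsv[...,1]>60)&(hsv[...,2]>110)).astype(np.uint8); m[:,:320]=0;m[:180]=0;m[240:]=0;m[:,410:]=0
n,l,s,c=cv2.connectedComponentsWithStats(m)
for i in range(1,n):
    if s[i,4]>20: print('clam',c[i].round(1),s[i],pt(d,*c[i],.038).round(3), pt(d,*c[i]).round(3))
M=np.array([pt(d,u,v,.03)[:2] for u,v in((307,164),(301,238),(247,235))]);print('mouth',M.round(3),np.linalg.norm(np.diff(M,axis=0),axis=1))
for n_,u,v in(('tumbler',329,132),('dish',376,144),('tiers',434,146),('lidtopA',249,148),('lidtopB',241,234),('lid mid',245,190),('padblade',190,140),('padend',183,230)): print(n_,pt(d,u,v).round(3))
E
```

```text
slab [[ 0.856  0.382]
 [ 0.786 -0.517]
 [ 0.191 -0.472]
 [ 0.261  0.424]] [0.90219216 0.59640233 0.8982968  0.59598049]
clam [342.6 192.6] [337 186  12  14 138] [ 0.522 -0.087  0.038] [ 0.521 -0.087  0.048]
clam [371.6 197.7] [365 192  14  13 150] [ 0.507 -0.17   0.038] [ 0.506 -0.169  0.048]
clam [341.6 214.9] [335 208  14  15 147] [ 0.458 -0.085  0.038] [ 0.458 -0.085  0.044]
clam [383.3 221.2] [377 214  13  15 143] [ 0.44  -0.203  0.038] [ 0.44  -0.202  0.052]
mouth [[0.605 0.015]
 [0.392 0.031]
 [0.4   0.185]] [0.21368144 0.15437423]
tumbler [ 0.698 -0.048  0.035]
dish [ 0.664 -0.184  0.033]
tiers [ 0.63  -0.321  0.171]
lidtopA [0.617 0.155 0.204]
lidtopB [0.4   0.172 0.201]
lid mid [0.511 0.164 0.201]
padblade [0.673 0.352 0.039]
padend [0.414 0.364 0.044]
```

View pics/crop.png

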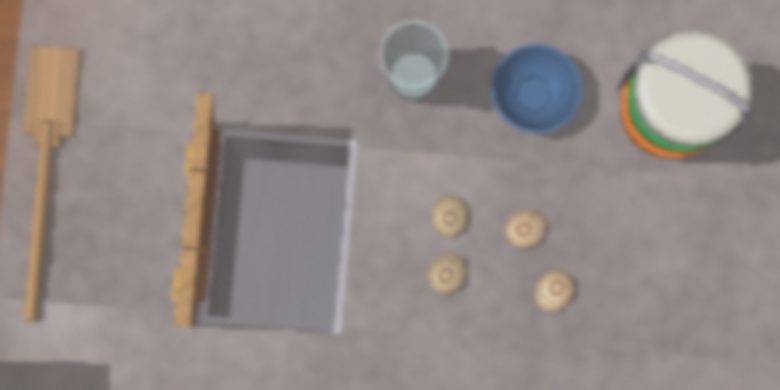

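send_rows(
  rows=[
    [2.5, [0, 0, -0.6], 10.24],
    [2.5, [0, 0, -0.6], 10.24],
    [2.5, [0, 0, -0.6], 10.24],
    [2.5, [0, 0, -0.6], 10.24],
    [2.5, [0, 0, -0.6], 10.24],
    [2.5, [0, 0, -0.6], 10.24],
    [2.5, [0, 0, -0.6], 10.24],
  ],
  newtons=60,
)

```text
t: 0.98
tool_pos: [0.2419, 0.5759, 0.2727]
tool_rot: [2.312, 2.126, -0.002]
contact_force: [0.6, 0.4, -0.3]
opening: 0.0249
grip_force: 0.0
```

send_rows(
  rows=[
    [2.5, [-2, 4, 0], 0],
    [2.5, [-3, 4, 0], 0],
    [2.5, [-4, 4, 0], 0],
    [2.5, [-4, 4, 0], 0],
    [2.5, [-5, 3, 0], 0],
    [2.5, [-5, 3, 0], 0],
    [2.5, [-5, 3, 0], 0],
    [2.5, [-5, 3, 0], 0],
    [2.5, [-5, 3, 0], 0],
    [2.5, [-5, 2, 0], 0],
  ],
)

```text
t: 2.22
tool_pos: [0.538, 0.1198, 0.2727]
tool_rot: [-2.307, -2.132, 0.001]
contact_force: [0.1, -0.2, -0.1]
opening: 0.0252
grip_force: 0.0
```

```bash
cat >> h.py <<'E'
from scipy.spatial.transform import Rotation as R
Cm=np.array([.5045,.0998]); Rm=np.array([[.997,-.0777],[.0777,.997]])  # world->mouth
def mouth(p): return Rm@(np.array(p)[:2]-Cm)
def st():
    o=ctrl.get_obs(); y=R.from_rotvec(o['tool_rot']).as_matrix()[:,1]
    print('t',round(o['t'],2),'mouth xy mm',(mouth(o['tool_pos'])*1000).round(1),'z',round(o['tool_pos'][2]*1000,1),'toolY deg',np.degrees(np.arctan2(y[1],y[0])).round(2),'want -4.46','F',o['contact_force'].round(1),'open',round(o['opening']*1000,1),'q',o['q'].round(2))
E
python3 -c "
from h import *
st()"
```

```text
t 2.23 mouth xy mm [31.8 22.6] z 272.7 toolY deg -4.5 want -4.46 F [ 0.1 -0.2 -0.1] open 25.2 q [ 0.08 -0.14  1.74  0.    1.55  0.16]
```

send_rows(
  rows=[
    [2.5, [-5, 0, 0], 0],
    [2.5, [-5, 0, 0], 0],
    [2.5, [-5, 0, 3], 0],
    [2.5, [-5, 0, 4], 0],
    [2.5, [-4.6, 0, 4], 0],
    [2.5, [0, 0, 4.5], 0],
    [2.5, [0, 0, 4], 0],
    [2.5, [0, 0, 2.5], 0],
    [2.5, [0, 0, 1.2], 0],
    [2.5, [0, 0, 0.6], 0],
  ],
)

```text
t: 3.48
tool_pos: [0.5184, -0.1223, 0.036]
tool_rot: [-2.306, -2.133, 0.0]
contact_force: [0.7, 0.3, 1.0]
opening: 0.025
grip_force: 0.0
```

```bash
python3 -c "
from h import *
st()
a=grab('scene')['frame'][170:280,220:400,::-1]
b=grab('wrist')['frame'][:,:,::-1]
cv2.imwrite('pics/s2.png',np.vstack([cv2.resize(a,(560,342)),cv2.resize(b,(560,250))[:250]]))"
```

```text
t 3.48 mouth xy mm [  31.2 -220.3] z 36.0 toolY deg -4.47 want -4.46 F [0.7 0.3 1. ] open 25.0 q [-0.37  0.04  1.97 -0.    1.13 -0.29]
```

View pics/s2.png

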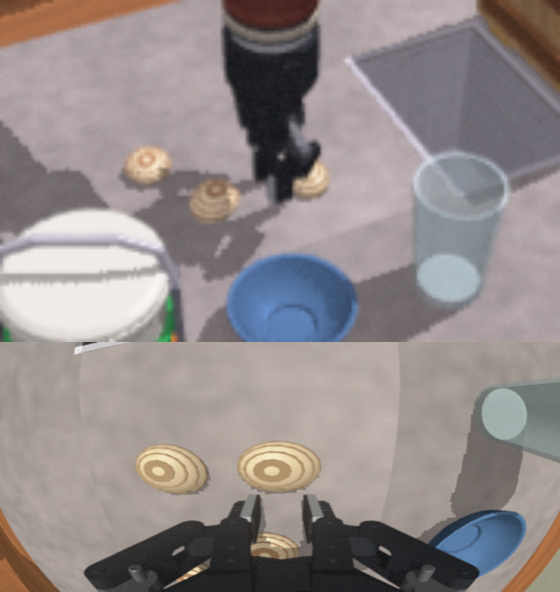

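Scene crop: the fingertips are down between two shells. In the wrist view the first shell sits centred ahead of the fingers, at about (278,467) in the composite. Next I push it.

send_rows(
  rows=[
    [2.5, [0.3, 0, 0.2], 0],
    [2.5, [1.2, 0, 0], 0],
    [2.5, [2, 0, 0], 0],
    [2.5, [2.5, 0, 0], 0],
    [2.5, [2.5, 0, 0], 0],
    [2.5, [2.5, 0, 0], 0],
    [2.5, [2.5, 0, 0], 0],
    [2.5, [2.5, 0, 0], 0],
    [2.5, [2, 0, 0], 0],
    [2.5, [1.5, 0, 0], 0],
  ],
)

```text
t: 4.82
tool_pos: [0.5335, 0.0741, 0.0345]
tool_rot: [2.305, 2.135, 0.0]
contact_force: [0.1, 0.6, -0.3]
opening: 0.0251
grip_force: 0.0
```

```bash
python3 -c "
from h import *
st()
b=grab('wrist')['frame'][:,:,::-1]
c=grab('top')['frame'][110:260,220:420,::-1]
cv2.imwrite('pics/s3.png',np.vstack([cv2.resize(c,(440,330)),cv2.resize(b,(440,270))]))"
```

```text
t 4.83 mouth xy mm [ 30.9 -23.4] z 34.5 toolY deg -4.38 want -4.46 F [ 0.1  0.6 -0.3] open 25.1 q [-0.    0.06  1.96  0.    1.12  0.08]
```

View pics/s3.png

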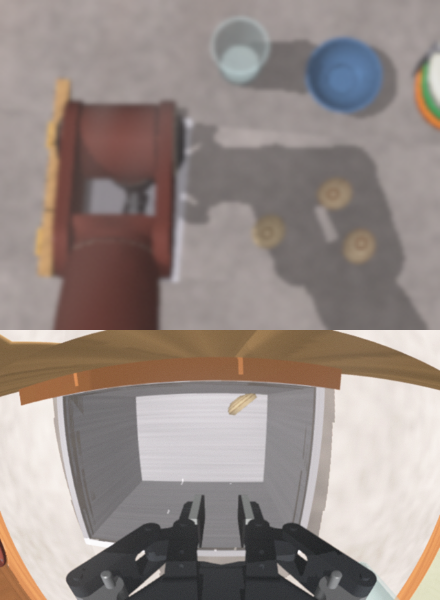

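The first shell is in the bin (wrist view, about (242,403)). The other three are untouched. On to the next one.

send_rows(
  rows=[
    [2.5, [-1, -0.5, -3], 0],
    [2.5, [-3, -1.5, -2], 0],
    [2.5, [-5, -2, 0], 0],
    [2.5, [-5, -2, 0], 0],
    [2.5, [-5, -0.3, 0], 0],
    [2.5, [-1.3, 0, 1], 0],
    [2.5, [0, 0, 2], 0],
    [2.5, [0, 0, 1.5], 0],
    [2.5, [0, 0, 0.4], 0],
    [2.5, [0, 0, 0.1], 0],
  ],
)

```text
t: 6.18
tool_pos: [0.4551, -0.1249, 0.034]
tool_rot: [-2.305, -2.134, 0.0]
contact_force: [-0.7, 0.1, -0.1]
opening: 0.025
grip_force: 0.0
```

send_rows(
  rows=[
    [2.5, [0.5, 0, 0], 0],
    [2.5, [1.2, 0, 0], 0],
    [2.5, [2, 0, 0], 0],
    [2.5, [2.5, 0, 0], 0],
    [2.5, [2.5, 0, 0], 0],
    [2.5, [2.5, 0, 0], 0],
    [2.5, [2.5, 0, 0], 0],
    [2.5, [2.5, 0, 0], 0],
    [2.5, [2, 0, 0], 0],
    [2.5, [1, 0, 0], 0],
  ],
)

```text
t: 7.42
tool_pos: [0.4701, 0.0675, 0.0346]
tool_rot: [2.304, 2.135, 0.001]
contact_force: [-0.2, -0.6, 0.2]
opening: 0.025
grip_force: 0.0
```

```bash
python3 -c "
from h import *
st()
b=grab('wrist')['frame'][:,:,::-1]
c=grab('top')['frame'][110:260,220:420,::-1]
cv2.imwrite('pics/s4.png',np.vstack([cv2.resize(c,(440,330)),cv2.resize(b,(440,270))]))"
```

```text
t 7.42 mouth xy mm [-31.8 -34.9] z 34.6 toolY deg -4.37 want -4.46 F [-0.2 -0.6  0.2] open 25.0 q [-0.01 -0.1   2.11  0.    1.13  0.06]
```

View pics/s4.png

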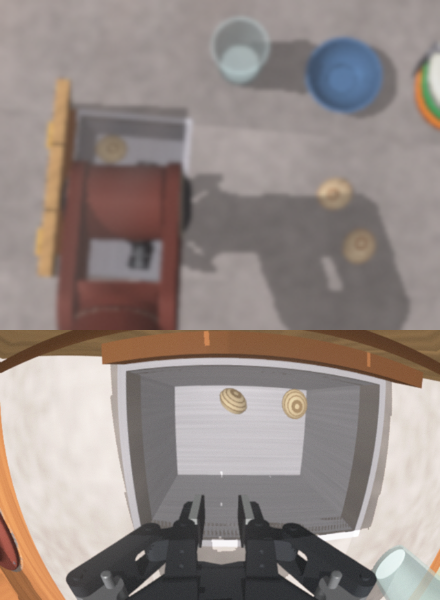

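Two shells are in the bin. Next is the shell at mouth (23,-269).

send_rows(
  rows=[
    [2.5, [-1, 0.5, -3], 0],
    [2.5, [-4, 1, -2], 0],
    [2.5, [-5.5, 2, 0], 0],
    [2.5, [-5.5, 2, 0], 0],
    [2.5, [-5.5, 0, 0], 0],
    [2.5, [-4.4, 0, 0], 0],
    [2.5, [-1.2, 0, 1.5], 0],
    [2.5, [0, 0, 2], 0],
    [2.5, [0, 0, 1.2], 0],
    [2.5, [0, 0, 0.3], 0],
  ],
)

```text
t: 8.78
tool_pos: [0.5026, -0.2065, 0.0322]
tool_rot: [-2.302, -2.133, 0.001]
contact_force: [0.5, 0.7, 0.3]
opening: 0.0247
grip_force: 0.0
```

send_rows(
  rows=[
    [2.5, [0.5, 0, 0], 0],
    [2.5, [1.2, 0, 0], 0],
    [2.5, [2, 0, 0], 0],
    [2.5, [2.5, 0, 0], 0],
    [2.5, [3, 0, 0], 0],
    [2.5, [3, 0, 0], 0],
    [2.5, [3, 0, 0], 0],
    [2.5, [3, 0, 0], 0],
    [2.5, [3, 0, 0], 0],
    [2.5, [3, 0, 0], 0],
  ],
)

```text
t: 10.02
tool_pos: [0.5226, 0.0351, 0.0349]
tool_rot: [2.305, 2.134, 0.001]
contact_force: [1.4, -0.1, -0.3]
opening: 0.025
grip_force: 0.0
```

send_rows(
  rows=[
    [2.5, [2, 0, 0], 0],
    [2.5, [1, 0, 0], 0],
    [2.5, [-1, -1, -3], 0],
    [2.5, [-4, -2, -2], 0],
    [2.5, [-5.5, -2, 0], 0],
    [2.5, [-5.5, -1, 0], 0],
    [2.5, [-5.5, -0.4, 0], 0],
    [2.5, [-5.5, 0, 0], 0],
    [2.5, [-4, 0, 0], 0],
    [2.5, [0, 0, 1], 0],
  ],
)

```text
t: 11.28
tool_pos: [0.4375, -0.244, 0.0755]
tool_rot: [2.308, 2.126, 0.001]
contact_force: [-0.5, 0.3, -0.6]
opening: 0.0252
grip_force: 0.0
```

```bash
python3 -c "
from h import *
st()
b=grab('wrist')['frame'][:,:,::-1]
c=grab('top')['frame'][110:260,220:420,::-1]
cv2.imwrite('pics/s5.png',np.vstack([cv2.resize(c,(440,330)),cv2.resize(b,(440,270))]))"
```

```text
t 11.28 mouth xy mm [ -40.1 -348. ] z 75.5 toolY deg -4.7 want -4.46 F [-0.5  0.3 -0.6] open 25.2 q [-0.66 -0.1   2.03 -0.    1.2  -0.58]
```

View pics/s5.png

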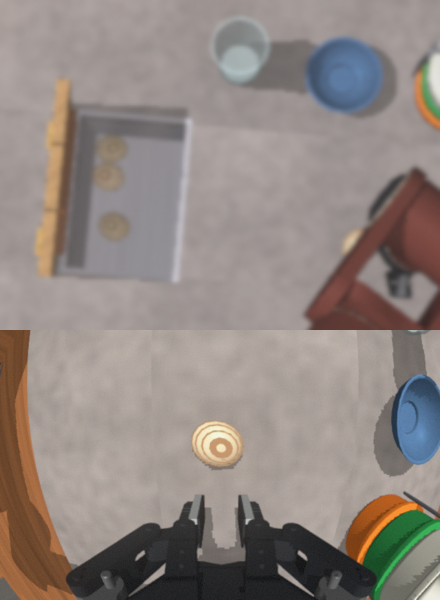

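Three shells are in the bin. The last one is straight ahead of the fingers.

send_rows(
  rows=[
    [2.5, [0, -0.2, 2], 0],
    [2.5, [0, 0, 1.6], 0],
    [2.5, [0, 0, 0.6], 0],
    [2.5, [0.5, 0, 0], 0],
    [2.5, [1.2, 0, 0], 0],
    [2.5, [2, 0, 0], 0],
    [2.5, [2.5, 0, 0], 0],
    [2.5, [3, 0, 0], 0],
    [2.5, [3, 0, 0], 0],
    [2.5, [3, 0, 0], 0],
  ],
)

```text
t: 12.62
tool_pos: [0.4469, -0.0877, 0.0328]
tool_rot: [2.305, 2.133, 0.001]
contact_force: [-0.1, -0.0, -0.4]
opening: 0.0249
grip_force: 0.1
```

send_rows(
  rows=[
    [2.5, [3, 0, 0], 0],
    [2.5, [3, 0, 0], 0],
    [2.5, [3, 0, 0], 0],
    [2.5, [3, 0, 0], 0],
    [2.5, [2.5, 0, 0], 0],
    [2.5, [1.5, 0, 0], 0],
    [2.5, [-1, 0, -2], 0],
    [2.5, [-3, 0, -4], 0],
    [2.5, [-4, 0, -5], 0],
    [2.5, [-2, 0, -5], 0],
  ],
)

```text
t: 13.88
tool_pos: [0.4509, -0.0297, 0.1925]
tool_rot: [2.308, 2.132, -0.0]
contact_force: [0.5, 0.1, -1.1]
opening: 0.0253
grip_force: 0.0
```

```bash
python3 -c "
from h import *
st()
b=grab('wrist')['frame'][:,:,::-1]
d=grab('top')
# lid free edge: points above z .15 near the lid
v,u=np.mgrid[130:250,225:260]
P=np.array([pt(d,a,c) for a,c in zip(u.ravel(),v.ravel()) if d['range_z'][c,a]>0])
P=P[(P[:,2]>.04)&(P[:,2]<.215)]; m=np.array([mouth(p) for p in P]); k=abs(m[:,0])<.12
for lo in np.arange(.04,.22,.02):
  s=k&(P[:,2]>=lo)&(P[:,2]<lo+.02)
  if s.sum()>3: print(round(lo,2),s.sum(),(np.percentile(m[s,1],[5,50,95])*1000).round(1),(np.percentile(m[s,0],[1,99])*1000).round())
c=d['frame'][110:260,220:420,::-1]
cv2.imwrite('pics/s6.png',np.vstack([cv2.resize(c,(440,330)),cv2.resize(b,(440,270))]))"
```

```text
t 13.88 mouth xy mm [ -43.4 -133.3] z 192.5 toolY deg -4.54 want -4.46 F [ 0.5  0.1 -1.1] open 25.3 q [-0.23 -0.36  2.04 -0.    1.45 -0.15]
0.06 9 [67.4 68.9 80. ] [-108.   75.]
0.08 33 [65.2 66.  74.6] [-95.  94.]
0.12 5 [68.1 69.9 70.8] [-93. 102.]
0.14 14 [55.7 56.9 68.1] [-108.  105.]
0.16 274 [54.3 59.  63.6] [-89.  84.]
0.18 199 [60.1 65.1 74.7] [-109.  114.]
0.2 395 [60.6 68.1 74.2] [-110.  111.]
```

View pics/s6.png

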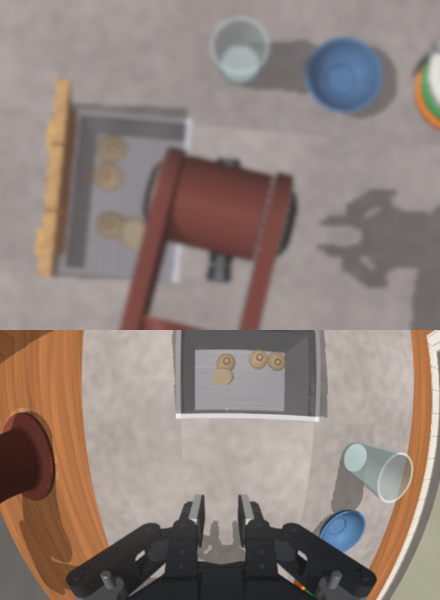

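All four shells are in the bin; in the top crop they are at about (112,147), (108,177), (108,224) and (130,235). The lid is at about 1.44 rad. I'll close the fingers and go up and over the lid to its outer side.

send_rows(
  rows=[
    [0, [0, 0.5, -4], 0],
    [0, [1, 0.8, -4], 0],
    [0, [3, 1, -3], 0],
    [0, [4.5, 1, 0], 0],
    [0, [4.5, 1, 0], 0],
    [0, [4.5, 0, 0], 0],
    [0, [4.5, 0, 0], 0],
    [0, [3, 0, 0], 0],
    [0, [1, 0, 0], 0],
    [0, [0, 0, 0], 0],
  ],
)

```text
t: 15.22
tool_pos: [0.5144, 0.2272, 0.3005]
tool_rot: [-2.306, -2.134, 0.002]
contact_force: [0.3, -0.2, 0.1]
opening: -0.0
grip_force: 0.0
```

```bash
python3 -c "
from h import *
st()
m=None
y=[];z=[]
for th in np.linspace(1.44,-0.03,20):
  r=140; print(round(th,2),round(85-r*np.cos(th)+13*np.sin(th)+11,1),round(34+r*np.sin(th)+13*np.cos(th),1))
s=grab('scene')['frame'][60:280,220:540,::-1]
b=grab('wrist')['frame'][:,:,::-1]
cv2.imwrite('pics/s7.png',np.vstack([cv2.resize(s,(480,330)),cv2.resize(b,(480,270))]))"
```

```text
t 15.22 mouth xy mm [-1.000e-01  1.278e+02] z 300.5 toolY deg -4.43 want -4.46 F [ 0.3 -0.2  0.1] open -0.0 q [ 0.28 -0.13  1.67 -0.    1.6   0.36]
1.44 90.6 174.5
1.36 79.8 173.7
1.29 69.0 172.0
1.21 58.5 169.5
1.13 48.1 166.2
1.05 38.0 162.1
0.98 28.3 157.2
0.9 19.0 151.6
0.82 10.1 145.3
0.74 1.8 138.3
0.67 -6.0 130.8
0.59 -13.2 122.6
0.51 -19.7 113.9
0.43 -25.5 104.7
0.36 -30.6 95.1
0.28 -35.0 85.1
0.2 -38.5 74.8
0.12 -41.3 64.3
0.05 -43.2 53.6
-0.03 -44.3 42.8
```

View pics/s7.png

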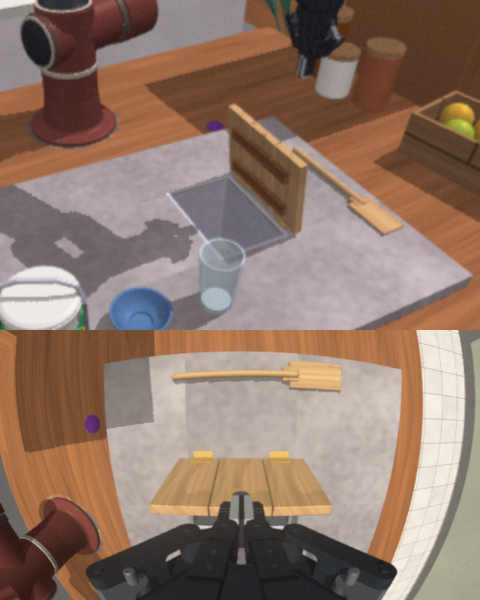

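Wrist view: the lid's outer face is below and ahead of the closed fingers, with its hinges at about (205,455) and (279,455). The paddle lies beyond it. The fingers are on the outer side, so I descend next.

send_rows(
  rows=[
    [0, [0, 0, 3], 0],
    [0, [0, 0, 4], 0],
    [0, [-0.5, 0, 3], 0],
    [0, [-0.5, 0, 1.6], 0],
    [0, [-0.5, 0, 1], 0],
    [0, [-0.5, 0, 0], 0],
    [0, [-0.5, 0, 0], 0],
    [0, [-0.5, 0, 0], 0],
    [0, [-0.5, 0, 0], 0],
    [0, [-0.5, 0, 0], 0],
  ],
)

```text
t: 16.58
tool_pos: [0.5117, 0.1869, 0.1753]
tool_rot: [2.306, 2.133, 0.001]
contact_force: [-0.5, 0.1, -0.7]
opening: -0.0
grip_force: 0.0
```

```bash
python3 -c "
from h import *
st()"
```

```text
t 16.57 mouth xy mm [ 0.4 87.4] z 175.3 toolY deg -4.47 want -4.46 F [-0.5  0.1 -0.7] open -0.0 q [ 0.21 -0.1   1.86 -0.    1.38  0.29]
```

send_rows(
  rows=[
    [0, [-0.8, 0, 0.1], 0],
    [0, [-1, 0, 0.2], 0],
    [0, [-1.05, 0, 0.3], 0],
    [0, [-1.05, 0, 0.3], 0],
    [0, [-1, 0, 0.4], 0],
    [0, [-1, 0, 0.5], 0],
    [0, [-0.9, 0, 0.6], 0],
    [0, [-0.9, 0, 0.6], 0],
  ],
)

```text
t: 17.58
tool_pos: [0.5054, 0.1096, 0.1444]
tool_rot: [-2.306, -2.133, 0.001]
contact_force: [0.7, 1.9, 0.7]
opening: 0.0
grip_force: 1.0
```

```bash
cat >> h.py <<'E'
def lid():
    o=ctrl.get_obs(); d=grab('top'); v,u=np.mgrid[130:250:2,235:325:2]
    P=np.array([pt(d,a,c) for a,c in zip(u.ravel(),v.ravel()) if d['range_z'][c,a]>0])
    m=np.array([mouth(p) for p in P]); k=(abs(m[:,0])<.11)&(abs(m[:,0])>.07)&(P[:,2]<o['tool_pos'][2]+.05)&(P[:,2]>.035)
    for a in range(-90,90,15):
        s=k&(m[:,1]*1000>=a)&(m[:,1]*1000<a+15)
        if s.sum()>2: print(a+7,s.sum(),(np.median(P[s,2])*1000).round(1))
E
python3 -c "
from h import *
st();lid()"
```

```text
t 17.57 mouth xy mm [0.2 9.9] z 144.4 toolY deg -4.48 want -4.46 F [0.7 1.9 0.7] open 0.0 q [ 0.07 -0.14  1.95 -0.    1.33  0.15]
-83 3 35.3
-23 21 162.4
-8 8 159.0
7 11 141.5
22 9 124.9
37 9 110.1
52 14 92.0
67 8 72.9
82 8 58.1
```

The lid is at about 0.84 rad, as planned. I continue along the arc.

send_rows(
  rows=[
    [0, [-0.8, 0, 0.7], 0],
    [0, [-0.8, 0, 0.75], 0],
    [0, [-0.7, 0, 0.8], 0],
    [0, [-0.65, 0, 0.85], 0],
    [0, [-0.6, 0, 0.9], 0],
    [0, [-0.5, 0, 0.95], 0],
    [0, [-0.45, 0, 1.0], 0],
    [0, [-0.35, 0, 1.0], 0],
    [0, [-0.3, 0, 1.0], 0],
  ],
)

```text
t: 18.75
tool_pos: [0.5016, 0.0588, 0.0648]
tool_rot: [-2.306, -2.133, -0.0]
contact_force: [-0.0, 0.6, 1.9]
opening: -0.0004
grip_force: 0.7
```

```bash
python3 -c "
from h import *
st()"
```

```text
t 18.75 mouth xy mm [  0.3 -41.1] z 64.8 toolY deg -4.47 want -4.46 F [-0.   0.6  1.9] open -0.4 q [-0.03 -0.07  2.03  0.    1.18  0.05]
```

send_rows(
  rows=[
    [0, [-0.1, 0, 0.7], 0],
    [0, [0, 0, 0.5], 0],
    [0, [0, 0, 0.3], 0],
    [0, [0, 0, 0.2], 0],
    [0, [0, 0, 0.1], 0],
    [0, [0, 0, 0.1], 0],
    [0, [0, 0, 0], 0],
  ],
)

```text
t: 19.62
tool_pos: [0.5016, 0.0581, 0.047]
tool_rot: [2.306, 2.133, 0.0]
contact_force: [-1.4, -0.2, 3.8]
opening: 0.0002
grip_force: 2.1
```

```bash
python3 -c "
from h import *
st()"
```

```text
t 19.62 mouth xy mm [  0.4 -41.8] z 47.0 toolY deg -4.47 want -4.46 F [-1.4 -0.2  3.8] open 0.2 q [-0.03 -0.04  2.03  0.    1.15  0.05]
```

send_rows(
  rows=[
    [0, [0, 0, 0.15], 0],
    [0, [0, 0, 0.1], 0],
    [0, [0, 0, 0.1], 0],
    [0, [0, 0, 0], 0],
    [0, [0, 0, 0], 0],
  ],
)

```text
t: 20.25
tool_pos: [0.5018, 0.0581, 0.0468]
tool_rot: [-2.305, -2.133, 0.003]
contact_force: [-13.5, -0.5, 25.3]
opening: 0.0001
grip_force: 12.7
```

send_rows(
  rows=[
    [0, [0, 0, -0.5], 0],
    [0, [0, 0, -1], 0],
    [0, [0, 0, -3], 0],
    [0, [-2, 0, -5], 0],
    [0, [-5, 0, -5], 0],
    [0, [-6, 0, -2], 0],
    [0, [-6, 0, 0], 0],
    [0, [-6, 0, 0], 0],
    [0, [-3, 0, 0], 0],
    [0, [0, 0, 0], 0],
  ],
)

```text
t: 21.5
tool_pos: [0.4797, -0.2163, 0.2018]
tool_rot: [-2.31, -2.129, -0.0]
contact_force: [-0.4, 1.1, 0.0]
opening: 0.0001
grip_force: 0.0
```

```bash
python3 -c "
from h import *
st();lid()
d=pickle.load(open('pics/top.pkl','rb')); s=grab('scene')['frame'][:,:,::-1]
cv2.imwrite('pics/s8.png',np.vstack([cv2.resize(d['frame'][60:260,150:470,::-1],(480,300)),cv2.resize(s,(480,300))]))"
```

```text
t 21.5 mouth xy mm [-1.000e-01 -3.171e+02] z 201.8 toolY deg -4.67 want -4.46 F [-0.4  1.1  0. ] open 0.1 q [-0.57 -0.17  1.87  0.    1.44 -0.48]
-83 16 47.0
-68 39 48.4
-53 34 47.8
-38 40 47.6
-23 37 46.8
-8 34 47.8
7 40 46.1
22 35 48.3
37 36 47.8
52 41 47.2
67 33 49.3
82 26 47.5
```

View pics/s8.png

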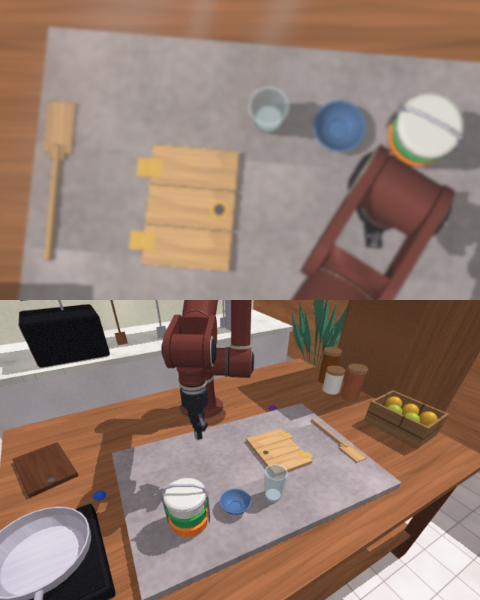

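The lid lies flat at 47 mm, which is fully shut. The arm is clear and nothing else has moved, so I hand the job in.

```bash
python3 -c "
from station import ctrl
print(ctrl.finish_job())"
```

```text
the job is handed in; nothing more can be done
None
```

All four clam shells were swept into the bin, the lid was pushed gently until it lay flat shut, nothing else was disturbed, and the job is handed in; no verdict came back.

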